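# Pack the ring clamps and wedges into the toolbox and latch it

## Robot

A 7-joint arm with a two-finger parallel gripper is mounted at the origin on the work surface. World frame = base frame: x ahead of the robot, y to its left, z up, the work surface at z = 0. Lengths are in m, angles in rad, forces in N, time in s.
With the tool pointing down it reaches from about 0.425 to 0.875 m from the base axis. Payload 4.7 kg.
Tool frame: the origin (TCP) lies between the finger pads; the fingertips stand 19 mm ahead of it and the grasp point (between the pads) is the TCP (ctrl.tip_extent is the distance from the TCP to the fingertips, in m); z points along the fingers, y is the line along which they close (so a half turn about z gives the same grasp; the last joint's range is limited). The gripper opens to 87 mm and grips with 3 to 60 N. Pads are 19 mm wide; open, the fingers measure 117 mm over their backs; the gripper's body (75 mm by 190 mm) begins 51 mm behind the grasp point.
Start: joints at [1.226, 0.321, -0.07, 1.45, 0.023, 1.371, -0.057], TCP at [0.228, -0.609, 0.242] pointing down, gripper open.
Joint ranges: [-2.86, 2.86], [-0.3, 2.09], [-1.38, 1.24], [0.06, 2.45], [-1.56, 4.7], [0.09, 2.05], [-2.69, 2.69]. Speed limits (rad/s): [2.57, 2.57, 3.14, 3.14, 3.14, 3.14, 3.14].

## Interface

Orientations are given as a rotation vector (axis times angle).
In Python, from bench import ctrl gives the robot as it stands.
- The arm moves only by the shell command python3 -m crank 'ROWS' [OPENING] [FORCE]. ROWS is JSON, a list of rows, each an object of numbers: "tx", "ty", "tz": the shift along the tool's x, y, z in mm; "turn": the turn about the tool's z in units of 5 degrees (1.0 is 5 degrees). In form: [{"tx": .., "ty": .., "tz": .., "turn": ..}, ...]. A call has 1 to 5 rows; each row is the pose to reach, as a shift and turn from the pose commanded when the call began, along the tool's axes at that moment; what a row does not reach only later rows make up. A row lasts 1/8 s, in which the tool goes at most 62.5 mm and 10.7 degrees, less where a joint would pass 70% of its speed; a pose out of reach is approached as far as the arm can. A call with a gripper value outside its range is refused whole. OPENING is the finger opening in mm, from 0 to 87, set as the call begins (- or left out, the last holds). The fingers move at their own pace and stop on an object; FORCE is the grip in N (left out, the last holds). Time passes only in rows, so rows that repeat a pose let the fingers close. It gives the time, the measured TCP pose, the force, the opening and the grip force at its end, in the units of the state.
- ctrl.get_state(): the state, without advancing time (a new reading comes with each control period).
- ctrl.get_image(name): name is "scene" or "top"; returns (picture, depth): 384x512x3 uint8, red, green, blue; 384x512 float32, m along the optical axis (not along the pixel's ray), 0 where there is no reading.
- ctrl.camera_model(name): a dict with "intrinsics" (3x3 intrinsics, pixels), "origin" and "orientation" of the camera in the world. Camera axes: x right, y down, z forward; pixel columns grow to the right and rows downward; lengths in m; the calibration is good to about 2 mm. A picture is of the moment at which its call begins. camera_model takes no time and is no camera call.
- ctrl.close_job(): hands the job in; it is judged then, once.
Trained networks look in the newest picture that a camera, given by its name, has taken for a name from the list of things; names that differ only in an ending like _2 or _b are one class to them, and where a whole thing is asked for, a point or a joint stands for the part that bears it (a point fixed in the world has none). Each returns a list of dicts, best first, with "confidence" (0 to 1); they miss things now and then, are a little off and sometimes report something else, mostly with a low value. They report only what shows in the picture. A call takes as long as a camera call.
- ctrl.recognise(camera, query): "xyz" ([x, y, z] in m, in world coordinates, good to about 4 mm: the middle of the surface that is visible of it).
- ctrl.mark_of(camera, query): "xyz" ([x, y, z] in m, in world coordinates, good to about 4 mm: a listed point, or the origin of a listed thing).
The state is a dict: "time": time; "joint_positions": joint angles; "qd": joint speeds; "joint_torque": joint torques, N m; "position": TCP position; "tool_rot": TCP orientation; "ft_force": force on the tool from outside, world axes, zero at the start; "torque": the same for the moment, N m; "grip_width": opening from 0.0 (shut) to 1.0 (fully open); "grip_force": force on a finger pad.
Only numpy, scipy, OpenCV 4.12 (cv2) and the standard library are available. Lean on these libraries where they do the work, as an engineer would, in place of code of your own. Each camera call takes 0.05 s, during which the arm holds its last target. There are 200 camera calls.

## Task

Clear the jeweller's bench at the end of class: put every wooden ring clamp into the larger bay of the blue toolbox and every wooden wedge into its smaller bay. When all are in, shut the lid fully, then swing the steel hasp over until it lies flat on the lid with the staple through its slot. Leave the tape measure, the bottle and the mug where they stand.

Things in the scene. Friction and masses are not known exactly. Their poses are not given: they have to be found in the camera images.
- toolbox: fixed blue toolbox, outer 274 (its x) x 216 (its y) x 70 mm high; origin under its centre. Walls and floor 8 mm thick. A divider (8 mm thick, top 45 mm above the bench, at its x = +20 mm) makes two bays. The lid hinges on its +y wall; the hasp hinges on a bracket on its -y wall
- clamp_bay (a point): centre of the floor of the larger bay (towards the box's -x), 145 mm along x by 200 mm along y, floor 8 mm above the bench; axes as the toolbox
- wedge_bay (a point): centre of the floor of the smaller bay (towards the box's +x), 105 mm along x by 200 mm along y, floor 8 mm above the bench; axes as the toolbox
- lid_hinge (a point): middle of the lid's hinge line, at the box's +y edge, at rim height (70 mm); the line runs along the box's x; axes as the toolbox
- lid_edge (a point): middle of the lid's free edge, 216 mm from the hinge line, half-way through its thickness
- lid (a joint): angle of the blue lid in rad: 0 shut flat on the rim, 1.57 upright, up to 2.15 leaning back to the box's +y. Plate 274 x 216 x 10 mm, 0.35 kg; its stiff hinge keeps it where it is left (up to about 5 N at the free edge moves it). Shut, its top is 80 mm above the bench
- staple (a point): foot of the brass staple on the lid's outer face, at the middle of the box's x, 180 mm from the lid's hinge line; loop 26 mm wide along box x, 6 mm bar, standing 23 mm off the face
- hasp_hinge (a point): middle of the hasp's hinge line, 122 mm to the box's -y from its centre, 84 mm above the bench; the line runs along the box's x; axes as the toolbox
- hasp_tip (a point): middle of the hasp's free end, 110 mm from its hinge line
- hasp (a joint): angle of the steel hasp in rad: 0 closed, flat on the shut lid towards the box's +y; 1.57 upright; up to 2.45 leaning out to its -y. Strap 110 x 36 x 5 mm, slot 28 x 20 mm centred 50 mm from the hinge line, red stripe at 80 mm; its stiff hinge keeps it where it is left (1 to 2 N at the tip moves it): swing it all the way down. Closed, its top is 86 mm above the bench
- clamp_a: ring clamp: dark wooden bar with rounded edges, steel band round the middle and black slots at the ends; 100 mm long (its x) x 30 mm wide (its y) x 26 mm high, 60 to 130 g; origin under its centre. May be absent
- clamp_b: ring clamp: dark wooden bar with rounded edges, steel band round the middle and black slots at the ends; 100 mm long (its x) x 30 mm wide (its y) x 26 mm high, 60 to 130 g; origin under its centre. May be absent
- clamp_c: ring clamp: dark wooden bar with rounded edges, steel band round the middle and black slots at the ends; 100 mm long (its x) x 30 mm wide (its y) x 26 mm high, 60 to 130 g; origin under its centre. May be absent
- wedge_a: pale wooden wedge with a yellow line at its thick end: 80 mm long (its x) x 30 mm wide (its y, upright parallel sides), about 10 mm high at the -x end rising to 30 mm at the +x end, 50 to 100 g; origin under its centre. May be absent
- wedge_b: pale wooden wedge with a yellow line at its thick end: 80 mm long (its x) x 30 mm wide (its y, upright parallel sides), about 10 mm high at the -x end rising to 30 mm at the +x end, 50 to 100 g; origin under its centre. May be absent
- wedge_c: pale wooden wedge with a yellow line at its thick end: 80 mm long (its x) x 30 mm wide (its y, upright parallel sides), about 10 mm high at the -x end rising to 30 mm at the +x end, 50 to 100 g; origin under its centre. May be absent
- tape: yellow round tape measure, 68 mm across, 26 mm high, with a small brass loop, beyond the tools; origin under its centre; a bystander, leave it alone
- spray: white bottle with yellow cap, 66 mm across, 150 mm high; origin under its centre; a bystander, leave it alone
- mug: blue mug, 80 mm across, 90 mm high, beyond the toolbox; origin under its centre; a bystander, leave it alone

How it is judged:
By the outcome, as a careful person would: the job done as asked, in the order asked, and still so for the second after the job is handed in, with the robot touching nothing.
Of clamp_a, clamp_b, clamp_c, wedge_a, wedge_b, wedge_c only 5 to 6 are there at a start; the rules pass over those that are not, and their reading is None.
At some moment in a run one of clamp_a, clamp_b, clamp_c, wedge_a, wedge_b, wedge_c may be knocked a few centimetres aside while the robot is not near it.
It also fails if it takes over 200 s, if anything falls off the work surface, if the arm or the gripper's body presses on something with over 40 N, if the wrist force passes 120 N, or if a joint passes its speed limit or range.

## Working session

There is one attempt and no reset: what is moved stays moved. The work goes in short steps, Python scripts to look and compute and a shell command to move; the robot and the scene stay as the last step left them, time stands still between calls to the robot, and variables do not carry over. Pictures are saved under pics/ and viewed, at most 14 in all, crops included, and the job is handed in when it is done.

```bash
ls; mkdir -p pics; cat > h.py <<'E'
import numpy as np, cv2
from bench import ctrl
from scipy.spatial.transform import Rotation as R
def snap(cam,fn=None):
    im,d=ctrl.get_image(cam)
    if fn: cv2.imwrite('pics/'+fn,im[:,:,::-1])
    return im,d
def cloud(cam,d):
    m=ctrl.camera_model(cam);K=np.array(m['intrinsics']);o=np.array(m['origin']);q=np.array(m['orientation'])
    Rm=q if q.shape==(3,3) else R.from_rotvec(q).as_matrix()
    v,u=np.mgrid[:d.shape[0],:d.shape[1]]
    p=np.stack([(u-K[0,2])/K[0,0]*d,(v-K[1,2])/K[1,1]*d,d],-1)
    return p@Rm.T+o
E
python3 - <<'E'
from h import *
for c in('scene','top'):
    im,d=snap(c,c+'0.png'); print(c,ctrl.camera_model(c))
    for n in ('clamp_a','wedge_a','toolbox','tape','spray','mug'):
        for r in ctrl.mark_of(c,n): print(n,np.round(r['xyz'],3),round(r['confidence'],2))
    for n in ('clamp_bay','wedge_bay','lid_hinge','lid_edge','staple','hasp_hinge','hasp_tip'):
        for r in ctrl.mark_of(c,n)[:1]: print(n,np.round(r['xyz'],3),round(r['confidence'],2))
s=ctrl.get_state();print(s['time'],s['position'],s['tool_rot'],s['grip_width'],ctrl.tip_extent)
E
```

```text
pics
scene {'intrinsics': array([[424.81601417,   0.        , 250.62355162],
       [  0.        , 424.81601417, 190.17786692],
       [  0.        ,   0.        ,   1.        ]]), 'origin': array([ 1.19318298, -0.38336742,  1.03805675]), 'orientation': array([-2.28609451, -1.22190564,  0.39351222])}
clamp_a [ 0.459 -0.34  -0.004] 0.95
clamp_a [ 0.605 -0.344  0.003] 0.89
clamp_a [ 0.443 -0.25   0.002] 0.61
wedge_a [ 0.454 -0.15   0.003] 0.76
wedge_a [ 0.588 -0.149 -0.   ] 0.51
toolbox [0.519 0.191 0.005] 0.6
tape [ 0.75  -0.228  0.006] 0.82
tape [ 0.603 -0.339 -0.002] 0.27
spray [ 0.773 -0.049  0.001] 0.79
mug [0.78  0.134 0.001] 0.71
mug [ 0.776 -0.05  -0.002] 0.27
clamp_bay [0.462 0.194 0.006] 0.79
wedge_bay [0.593 0.186 0.005] 0.88
lid_hinge [0.518 0.298 0.073] 0.89
lid_edge [0.517 0.409 0.256] 0.63
staple [0.522 0.396 0.222] 0.97
hasp_hinge [ 0.778 -0.053 -0.001] 0.75
hasp_tip [0.511 0.038 0.193] 0.67
top {'intrinsics': array([[412.20839129,   0.        , 253.25967714],
       [  0.        , 412.20839129, 186.10787133],
       [  0.        ,   0.        ,   1.        ]]), 'origin': array([ 0.45223411, -0.03508717,  0.98599589]), 'orientation': array([-2.13378659,  2.13150135, -0.18380081])}
clamp_a [ 0.444 -0.252 -0.002] 0.97
clamp_a [ 0.458 -0.341  0.005] 0.93
clamp_a [ 0.605 -0.341 -0.001] 0.72
clamp_a [ 0.59 -0.15 -0.  ] 0.36
wedge_a [ 0.457 -0.147  0.003] 0.83
wedge_a [ 0.591 -0.149  0.002] 0.82
toolbox [0.516 0.191 0.001] 0.66
spray [ 0.769 -0.054 -0.001] 0.65
mug [ 0.778  0.133 -0.002] 0.95
wedge_bay [0.59  0.187 0.011] 0.84
lid_hinge [0.513 0.065 0.083] 0.69
lid_edge [0.521 0.409 0.255] 0.71
staple [0.524 0.396 0.221] 0.96
hasp_hinge [0.512 0.067 0.087] 0.67
hasp_tip [0.515 0.039 0.191] 0.56
1.4 [ 0.22823013 -0.6086303   0.24157311] [ 3.09111748e+00  5.60564108e-01 -1.62589771e-05] 0.999035843761525 0.019
```

```bash
cat >> h.py <<'E'
def items(zmin=0.006,ymax=-0.06):
    """blobs on the bench seen from the top: centre of footprint, angle, size, and height along it"""
    im,d=ctrl.get_image('top');P=cloud('top',d)
    m=((d>0)&(P[...,2]>zmin)&(P[...,2]<0.045)&(P[...,1]<ymax)&(P[...,0]>.3)&(P[...,0]<.9)).astype(np.uint8)
    m=cv2.morphologyEx(m,cv2.MORPH_OPEN,np.ones((3,3),np.uint8))
    n,l,st,_=cv2.connectedComponentsWithStats(m);out=[]
    for i in range(1,n):
        if st[i,4]<150: continue
        q=P[l==i];col=im[l==i].mean(0)
        c,(w,h),a=cv2.minAreaRect((q[:,:2]*1000).astype(np.float32))
        if w<h: w,h,a=h,w,a+90
        a=(a+90)%180-90
        u=np.array([np.cos(np.radians(a)),np.sin(np.radians(a))])
        s=(q[:,:2]*1000-c)@u
        hz=[np.median(q[(s*k>w*.25),2])*1000 for k in(-1,1)]
        out.append((np.round(c,0),round(w),round(h),round(a,1),np.round(hz,0),col.astype(int)))
    return out
E
python3 - <<'E'
from h import *
for o in items(): print(*o)
im,d=ctrl.get_image('top');P=cloud('top',d)
# box rim
m=(d>0)&(abs(P[...,2]-.07)<.004)&(P[...,1]>0.02)&(P[...,1]<.32)&(im[...,2]>im[...,0]+30)
q=P[m];print('rim',m.sum(),cv2.minAreaRect((q[:,:2]*1000).astype(np.float32)),np.median(q[:,2]))
im2,d2=ctrl.get_image('scene')
cv2.imwrite('pics/both.png',cv2.resize(np.hstack([im,im2])[:,:,::-1],(800,300)))
E
```

```text
[ 747. -232.] 68 66 -61.3 [25. 26.] [178 156  31]
[ 603. -342.] 100 31 19.3 [26. 26.] [86 53 35]
[ 586. -152.] 80 30 -3.8 [14. 28.] [161 127  87]
[ 458. -342.] 100 31 -10.9 [26. 26.] [86 54 36]
[ 455. -150.] 80 30 18.5 [13. 28.] [157 124  85]
[ 443. -253.] 99 32 1.3 [26. 26.] [91 56 37]
rim 1698 ((597.3193969726562, 186.63235473632812), (221.74754333496094, 433.26141357421875), 88.64180755615234) 0.07067952582971615
```

View pics/top0.png

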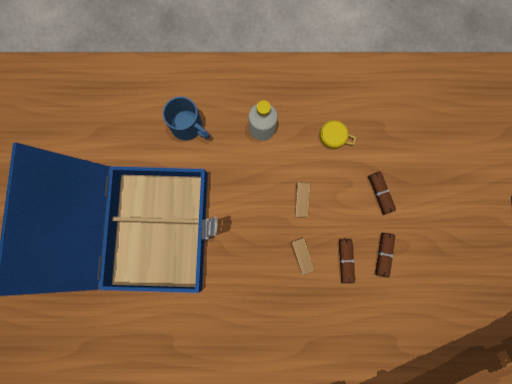

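View pics/scene0.png

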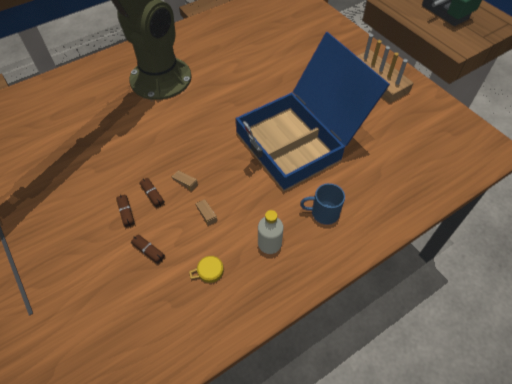

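```bash
cat >> h.py <<'E'
def cur():
    s=ctrl.get_state();M=R.from_rotvec(s['tool_rot']).as_matrix()
    return s,np.array(s['position'])*1000,M,np.degrees(np.arctan2(M[1,0],M[0,0]))
def deltas(targets,yaw0=None):
    """rows (mm, 5 deg units) from the present pose to (x,y,z,yaw) in mm, deg"""
    s,p,M,y=cur();print('t',round(s['time'],1),'p',p.round(),'yaw',round(y,1),'q7',round(s['joint_positions'][6],2))
    for t in targets:
        dy=t[3]-y
        print(t,(M.T@(np.array(t[:3])-p)).round(),'turn',round(-dy/5,1))
E
python3 - <<'E'
from h import *
im,d=ctrl.get_image('top');P=cloud('top',d)
m=(d>0)&(abs(P[...,2]-.07)<.004)&(P[...,1]>0.07)&(P[...,1]<.32)&(P[...,0]<.67)&(im[...,2]>im[...,0]+30)
q=P[m];print('rim',cv2.minAreaRect((q[:,:2]*1000).astype(np.float32)))
w=q[q[:,1]<.1];print('front wall',np.polyfit(w[:,0],w[:,1],1),w.mean(0))
for o in items(): print(*o)
deltas([(458,-342,100,-10.9),(458,-342,22,-10.9)])
E
```

```text
rim ((516.911865234375, 188.82833862304688), (221.69384765625, 272.52410888671875), 88.4481430053711)
front wall [-0.01885909  0.09280564] [0.51406482 0.08311084 0.0706598 ]
[ 746. -232.] 67 66 88.6 [27. 25.] [178 156  31]
[ 603. -342.] 100 31 19.7 [26. 26.] [86 54 35]
[ 587. -152.] 80 30 -3.9 [14. 28.] [161 128  88]
[ 458. -343.] 100 31 -10.9 [26. 26.] [87 54 36]
[ 455. -150.] 80 30 18.6 [14. 28.] [157 124  85]
[ 443. -252.] 98 31 1.5 [26. 26.] [90 56 37]
t 1.6 p [ 228. -609.  242.] yaw 20.6 q7 -0.06
(458, -342, 100, -10.9) [ 309. -169.  142.] turn 6.3
(458, -342, 22, -10.9) [ 309. -169.  220.] turn 6.3
```

```bash
python3 -m crank '[{"tx":60,"ty":-33,"tz":20,"turn":2},{"tx":120,"ty":-66,"tz":40,"turn":4},{"tx":180,"ty":-100,"tz":70,"turn":6.3},{"tx":240,"ty":-132,"tz":110,"turn":6.3},{"tx":290,"ty":-158,"tz":130,"turn":6.3}]' 60; python3 -c "
from h import *
for o in items(): print(*o)
deltas([(458,-342,22,-10.9)])"
```

```text
time: 2.28
position: [0.4174, -0.3888, 0.129]
tool_rot: [3.127, -0.3, 0.0]
ft_force: [1.0, -0.1, -0.6]
grip_width: 0.692
grip_force: 0.0
[ 747. -232.] 67 67 -79.3 [26. 27.] [182 160  32]
[ 603. -342.] 100 30 18.7 [26. 26.] [90 56 37]
[ 587. -152.] 80 30 -3.9 [13. 28.] [165 131  90]
[ 458. -342.] 100 31 -11.0 [26. 26.] [57 36 24]
[ 455. -151.] 81 30 18.8 [14. 28.] [162 128  88]
[ 443. -252.] 99 31 2.0 [26. 26.] [93 58 39]
t 2.3 p [ 423. -379.  126.] yaw -10.3 q7 -1.1
(458, -342, 22, -10.9) [ 28. -42. 104.] turn 0.1
```

```bash
python3 -m crank '[{"tx":28,"ty":-42,"tz":30,"turn":0.1},{"tx":28,"ty":-42,"tz":80,"turn":0.1},{"tx":28,"ty":-42,"tz":104,"turn":0.1},{"tx":28,"ty":-42,"tz":104,"turn":0.1}]'; python3 -c "
from h import *
deltas([(458,-342,22,-10.9)])"
```

```text
time: 2.82
position: [0.4505, -0.3533, 0.0236]
tool_rot: [-3.124, 0.313, 0.006]
ft_force: [0.6, -0.5, 0.6]
grip_width: 0.686
grip_force: 0.0
t 2.8 p [ 451. -353.   24.] yaw -11.4 q7 -1.22
(458, -342, 22, -10.9) [  5. -13.   2.] turn -0.1
```

```bash
python3 -m crank '[{"tx":5,"ty":-13,"tz":2,"turn":-0.1},{"tx":5,"ty":-13,"tz":2,"turn":-0.1}]'; python3 -c "
from h import *
deltas([(458,-342,22,-10.9)])"; python3 -m crank '[{"tx":0,"ty":0,"tz":0},{"tx":0,"ty":0,"tz":0},{"tx":0,"ty":0,"tz":0},{"tx":0,"ty":0,"tz":0}]' 0 25;python3 -c "
from h import *
deltas([(458,-342,22,-10.9)])"
```

```text
time: 3.08
position: [0.4617, -0.3414, 0.0252]
tool_rot: [3.127, -0.295, 0.004]
ft_force: [-0.4, 0.3, 0.3]
grip_width: 0.687
grip_force: 0.0
t 3.1 p [ 462. -341.   25.] yaw -10.8 q7 -1.24
(458, -342, 22, -10.9) [-4.  1.  3.] turn 0.0
t 3.1 p [ 462. -341.   25.] yaw -10.8 q7 -1.24
(458, -342, 22, -10.9) [-4.  1.  3.] turn 0.0$[0]: bad value
```

```bash
python3 -m crank '[{"tx":-4,"ty":0,"tz":3,"turn":0},{"tx":-4,"ty":0,"tz":3,"turn":0},{"tx":-4,"ty":0,"tz":3,"turn":0},{"tx":-4,"ty":0,"tz":3,"turn":0}]' 10 25;python3 -c "
from h import *
deltas([(458,-342,250,-10.9),(453,231,250,88.7)])"
```

```text
time: 3.58
position: [0.4556, -0.3418, 0.0207]
tool_rot: [3.127, -0.3, 0.0]
ft_force: [-0.7, 0.6, 2.0]
grip_width: 0.347
grip_force: 25.0
t 3.6 p [ 456. -342.   21.] yaw -11.0 q7 -1.24
(458, -342, 250, -10.9) [   2.   -0. -229.] turn -0.0
(453, 231, 250, 88.7) [-111. -562. -229.] turn -19.9
```

```bash
python3 -m crank '[{"tx":0,"ty":0,"tz":-57,"turn":0},{"tx":0,"ty":0,"tz":-114,"turn":0},{"tx":-4,"ty":-16,"tz":-170,"turn":0},{"tx":-10,"ty":-40,"tz":-220,"turn":-1},{"tx":-22,"ty":-90,"tz":-225,"turn":-3}]';python3 -c "
from h import *
deltas([(424,232,240,88.7)])"
```

```text
time: 4.2
position: [0.4527, -0.2511, 0.2501]
tool_rot: [3.134, 0.113, 0.011]
ft_force: [1.2, 1.4, -1.8]
grip_width: 0.341
grip_force: 25.0
t 4.2 p [ 453. -251.  250.] yaw 4.1 q7 -1.05
(424, 232, 240, 88.7) [   6. -484.    8.] turn -16.9
```

```bash
python3 -m crank '[{"tx":1,"ty":-58,"tz":4,"turn":-2},{"tx":2,"ty":-116,"tz":4,"turn":-4},{"tx":3,"ty":-174,"tz":4,"turn":-6},{"tx":4,"ty":-232,"tz":4,"turn":-8},{"tx":5,"ty":-290,"tz":4,"turn":-10}]';python3 -c "
from h import *
deltas([(424,232,240,88.7)])"
```

```text
time: 4.82
position: [0.4351, 0.0422, 0.2417]
tool_rot: [2.794, 1.435, 0.001]
ft_force: [0.7, -0.6, -1.0]
grip_width: 0.345
grip_force: 25.0
t 4.8 p [435.  42. 242.] yaw 54.4 q7 -0.7
(424, 232, 240, 88.7) [ 148. -120.    2.] turn -6.9
```

```bash
python3 -m crank '[{"tx":45,"ty":-36,"tz":2,"turn":-2},{"tx":90,"ty":-72,"tz":2,"turn":-4},{"tx":130,"ty":-105,"tz":2,"turn":-6},{"tx":148,"ty":-120,"tz":40,"turn":-6.9},{"tx":148,"ty":-120,"tz":70,"turn":-6.9}]';python3 -c "
from h import *
deltas([(424,232,31,88.7)])
snap('scene','s1.png')"
```

```text
time: 5.45
position: [0.4243, 0.2332, 0.1707]
tool_rot: [-2.243, -2.199, -0.001]
ft_force: [0.9, -1.0, -0.2]
grip_width: 0.342
grip_force: 25.0
t 5.5 p [424. 233. 171.] yaw 88.9 q7 -0.61
(424, 232, 31, 88.7) [ -1.  -0. 140.] turn 0.0
```

View pics/s1.png

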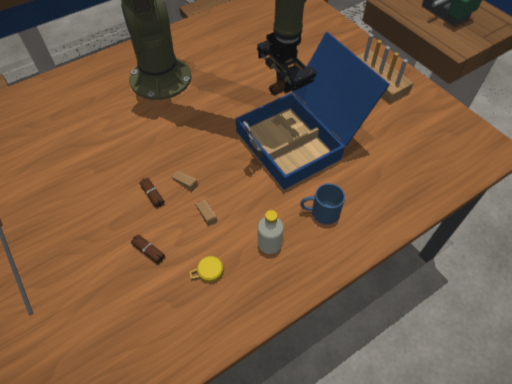

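```bash
python3 -m crank '[{"tx":-1,"ty":3,"tz":40,"turn":0},{"tx":-1,"ty":3,"tz":90,"turn":0},{"tx":-1,"ty":3,"tz":125,"turn":0},{"tx":-1,"ty":3,"tz":139,"turn":0},{"tx":-1,"ty":3,"tz":139,"turn":0}]';python3 -m crank '[{"tx":0,"ty":0,"tz":0,"turn":0},{"tx":0,"ty":0,"tz":0,"turn":0}]' 37; python3 -m crank '[{"tx":0,"ty":0,"tz":-50,"turn":0},{"tx":0,"ty":0,"tz":-110,"turn":0},{"tx":0,"ty":0,"tz":-170,"turn":0},{"tx":-20,"ty":20,"tz":-215,"turn":0},{"tx":-60,"ty":20,"tz":-220,"turn":2}]'; python3 -c "
from h import *
im,d=snap('top','t1.png')
for o in items(): print(*o)
deltas([(443,-252,240,2),(443,-252,100,2)])"
```

```text
time: 6.12
position: [0.4283, 0.2295, 0.0326]
tool_rot: [-2.249, -2.193, 0.001]
ft_force: [-0.4, -0.1, -0.6]
grip_width: 0.341
grip_force: 25.0
time: 6.38
position: [0.4295, 0.2301, 0.0341]
tool_rot: [2.248, 2.192, 0.004]
ft_force: [-0.3, -0.1, -0.0]
grip_width: 0.413
grip_force: 0.0
time: 7.0
position: [0.4494, 0.1708, 0.2575]
tool_rot: [2.43, 1.985, 0.013]
ft_force: [0.8, -1.6, -0.4]
grip_width: 0.425
grip_force: 0.0
[ 747. -232.] 67 67 -1.3 [25. 26.] [192 170  36]
[ 603. -342.] 100 30 19.1 [26. 26.] [96 61 41]
[ 587. -152.] 80 30 -4.1 [13. 28.] [175 140  97]
[ 455. -151.] 80 30 18.9 [14. 28.] [172 137  95]
[ 443. -252.] 99 31 2.1 [26. 26.] [100  63  42]
t 7.1 p [448. 165. 255.] yaw 78.0 q7 -0.59
(443, -252, 240, 2) [-409.   81.   16.] turn 15.2
(443, -252, 100, 2) [-409.   80.  156.] turn 15.2
```

View pics/t1.png

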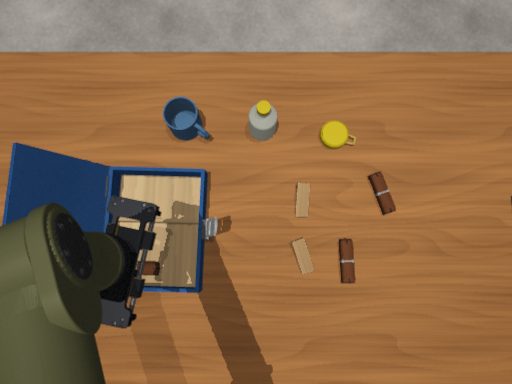

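```bash
python3 -m crank '[{"tx":-55,"ty":11,"tz":2,"turn":2},{"tx":-112,"ty":22,"tz":4,"turn":4},{"tx":-170,"ty":33,"tz":6,"turn":6},{"tx":-228,"ty":44,"tz":20,"turn":8},{"tx":-284,"ty":55,"tz":40,"turn":10}]' 60;python3 -c "
from h import *
deltas([(443,-252,80,2)])"
```

```text
time: 7.72
position: [0.4448, -0.1216, 0.2134]
tool_rot: [3.044, 0.768, 0.004]
ft_force: [1.2, 0.7, -0.6]
grip_width: 0.684
grip_force: 0.0
t 7.7 p [ 445. -122.  213.] yaw 28.3 q7 -0.84
(443, -252, 80, 2) [-64. 114. 134.] turn 5.3
```

```bash
python3 -m crank '[{"tx":-20,"ty":35,"tz":40,"turn":2},{"tx":-40,"ty":70,"tz":80,"turn":4},{"tx":-62,"ty":111,"tz":110,"turn":5.3},{"tx":-63,"ty":113,"tz":133,"turn":5.3},{"tx":-63,"ty":113,"tz":133,"turn":5.3}]';python3 -c "
from h import *
for o in items():
  if o[5][0]<120: print(*o)
deltas([(443,-252,22,2)])"
```

```text
time: 8.35
position: [0.4419, -0.2486, 0.0782]
tool_rot: [-3.139, -0.057, 0.005]
ft_force: [0.5, 0.2, -0.0]
grip_width: 0.689
grip_force: 0.0
[ 603. -342.] 100 30 19.1 [26. 26.] [93 59 39]
t 8.4 p [ 443. -249.   80.] yaw 2.1 q7 -1.13
(443, -252, 22, 2) [-0.  4. 58.] turn 0.0
```

```bash
python3 -m crank '[{"tx":0,"ty":2,"tz":20,"turn":0},{"tx":0,"ty":3,"tz":50,"turn":0},{"tx":0,"ty":3,"tz":58,"turn":0},{"tx":0,"ty":3,"tz":58,"turn":0}]';python3 -m crank '[{"tx":0,"ty":0,"tz":0,"turn":0},{"tx":0,"ty":0,"tz":0,"turn":0},{"tx":0,"ty":0,"tz":0,"turn":0},{"tx":0,"ty":0,"tz":0,"turn":0}]' 10 25; python3 -m crank '[{"tx":0,"ty":0,"tz":-57,"turn":0},{"tx":0,"ty":0,"tz":-114,"turn":0},{"tx":2,"ty":-20,"tz":-170,"turn":0},{"tx":5,"ty":-50,"tz":-220,"turn":-1},{"tx":10,"ty":-90,"tz":-225,"turn":-3}]';python3 -c "
from h import *
deltas([(498,232,240,88.7)])"
```

```text
time: 8.9
position: [0.4438, -0.2521, 0.0225]
tool_rot: [3.141, 0.058, 0.001]
ft_force: [0.8, 0.1, -0.1]
grip_width: 0.69
grip_force: 0.0
time: 9.4
position: [0.4432, -0.2523, 0.0219]
tool_rot: [-3.141, -0.056, -0.0]
ft_force: [-0.4, 1.1, 3.2]
grip_width: 0.337
grip_force: 25.0
time: 10.02
position: [0.4517, -0.1627, 0.2508]
tool_rot: [3.102, 0.47, 0.01]
ft_force: [0.7, 0.9, -2.1]
grip_width: 0.345
grip_force: 25.0
t 10.0 p [ 452. -163.  251.] yaw 17.2 q7 -0.96
(498, 232, 240, 88.7) [ 161. -363.   10.] turn -14.3
```

```bash
python3 -m crank '[{"tx":23,"ty":-52,"tz":4,"turn":-2},{"tx":46,"ty":-104,"tz":4,"turn":-4},{"tx":69,"ty":-156,"tz":4,"turn":-6},{"tx":92,"ty":-208,"tz":4,"turn":-8},{"tx":115,"ty":-260,"tz":4,"turn":-10}]';python3 -c "
from h import *
deltas([(494,232,240,88.7)])"
```

```text
time: 10.65
position: [0.4833, 0.1217, 0.2425]
tool_rot: [2.614, 1.742, -0.0]
ft_force: [0.4, -0.6, -0.4]
grip_width: 0.341
grip_force: 25.0
t 10.7 p [483. 122. 243.] yaw 67.4 q7 -0.71
(494, 232, 240, 88.7) [106. -33.   2.] turn -4.3
```

```bash
python3 -m crank '[{"tx":50,"ty":-16,"tz":2,"turn":-2},{"tx":100,"ty":-31,"tz":2,"turn":-4},{"tx":106,"ty":-33,"tz":50,"turn":-4.3},{"tx":106,"ty":-33,"tz":100,"turn":-4.3},{"tx":106,"ty":-33,"tz":120,"turn":-4.3}]';python3 -c "
from h import *
deltas([(494,231,31,88.7)])"
```

```text
time: 11.28
position: [0.4925, 0.2296, 0.1195]
tool_rot: [-2.247, -2.192, 0.008]
ft_force: [-0.4, 0.3, -1.2]
grip_width: 0.344
grip_force: 25.0
t 11.3 p [493. 230. 120.] yaw 88.6 q7 -0.69
(494, 231, 31, 88.7) [ 2.  2. 88.] turn -0.0
```

```bash
python3 -m crank '[{"tx":1,"ty":1,"tz":40,"turn":0},{"tx":1,"ty":1,"tz":75,"turn":0},{"tx":1,"ty":1,"tz":88,"turn":0},{"tx":1,"ty":1,"tz":88,"turn":0}]';python3 -m crank '[{"tx":0,"ty":0,"tz":0,"turn":0},{"tx":0,"ty":0,"tz":0,"turn":0}]' 37; python3 -m crank '[{"tx":0,"ty":0,"tz":-50,"turn":0},{"tx":0,"ty":0,"tz":-110,"turn":0},{"tx":0,"ty":0,"tz":-170,"turn":0},{"tx":-20,"ty":5,"tz":-215,"turn":0},{"tx":-60,"ty":5,"tz":-220,"turn":2}]'; python3 -c "
from h import *
for o in items(): print(*o)
deltas([(603,-342,240,19),(603,-342,100,19)])"
```

```text
time: 11.78
position: [0.4957, 0.2315, 0.0348]
tool_rot: [-2.249, -2.193, 0.0]
ft_force: [0.6, 0.6, -0.4]
grip_width: 0.343
grip_force: 25.0
time: 12.02
position: [0.4967, 0.2321, 0.0362]
tool_rot: [2.248, 2.192, 0.004]
ft_force: [-0.8, -0.3, -0.1]
grip_width: 0.411
grip_force: 0.0
time: 12.65
position: [0.5007, 0.1739, 0.2597]
tool_rot: [2.429, 1.987, 0.013]
ft_force: [0.9, -0.8, -0.2]
grip_width: 0.428
grip_force: 0.0
[ 747. -232.] 68 66 90.0 [26. 26.] [191 169  35]
[ 603. -342.] 100 31 18.8 [26. 26.] [96 60 40]
[ 587. -152.] 80 30 -3.8 [13. 28.] [175 140  97]
[ 455. -151.] 80 30 18.7 [14. 28.] [171 136  94]
t 12.7 p [501. 166. 258.] yaw 77.7 q7 -0.65
(603, -342, 240, 19) [-474.  208.   21.] turn 11.7
(603, -342, 100, 19) [-474.  207.  161.] turn 11.7
```

```bash
python3 -m crank '[{"tx":-55,"ty":24,"tz":2,"turn":2},{"tx":-110,"ty":48,"tz":4,"turn":4},{"tx":-165,"ty":72,"tz":10,"turn":6},{"tx":-220,"ty":96,"tz":20,"turn":8},{"tx":-274,"ty":120,"tz":30,"turn":10}]' 60;python3 -c "
from h import *
deltas([(603,-342,100,19)])"
```

```text
time: 13.32
position: [0.5627, -0.1228, 0.2254]
tool_rot: [3.045, 0.766, 0.002]
ft_force: [0.7, 0.3, 0.5]
grip_width: 0.689
grip_force: 0.0
t 13.3 p [ 563. -123.  225.] yaw 28.3 q7 -0.99
(603, -342, 100, 19) [-68. 212. 126.] turn 1.9
```

```bash
python3 -m crank '[{"tx":-17,"ty":53,"tz":25,"turn":1},{"tx":-34,"ty":106,"tz":50,"turn":1.9},{"tx":-51,"ty":159,"tz":75,"turn":1.9},{"tx":-68,"ty":209,"tz":100,"turn":1.9},{"tx":-68,"ty":210,"tz":125,"turn":1.9}]';python3 -c "
from h import *
for o in items(): print(*o[:4])
deltas([(603,-342,22,19)])"
```

```text
time: 13.95
position: [0.6015, -0.3449, 0.0987]
tool_rot: [3.097, 0.508, -0.001]
ft_force: [0.5, 0.0, -0.0]
grip_width: 0.69
grip_force: 0.0
[ 747. -232.] 67 66 88.4
[ 587. -152.] 80 30 -3.8
[ 455. -152.] 80 32 18.9
t 14.0 p [ 600. -340.   95.] yaw 18.8 q7 -0.9
(603, -342, 22, 19) [ 3.  3. 73.] turn -0.0
```

```bash
python3 -m crank '[{"tx":1,"ty":0,"tz":30,"turn":0},{"tx":1,"ty":0,"tz":60,"turn":0},{"tx":1,"ty":0,"tz":75,"turn":0},{"tx":1,"ty":0,"tz":75,"turn":0}]';python3 -m crank '[{"tx":0,"ty":0,"tz":0,"turn":0},{"tx":0,"ty":0,"tz":0,"turn":0},{"tx":0,"ty":0,"tz":0,"turn":0},{"tx":0,"ty":0,"tz":0,"turn":0}]' 10 25; python3 -m crank '[{"tx":0,"ty":0,"tz":-57,"turn":0},{"tx":0,"ty":0,"tz":-114,"turn":0},{"tx":0,"ty":0,"tz":-170,"turn":0},{"tx":-30,"ty":-30,"tz":-217,"turn":0},{"tx":-50,"ty":-60,"tz":-220,"turn":1}]';python3 -c "
from h import *
deltas([(451,134,240,-1.3)])"
```

```text
time: 14.5
position: [0.6035, -0.3368, 0.0242]
tool_rot: [-3.097, -0.521, 0.002]
ft_force: [0.9, -0.2, 0.3]
grip_width: 0.686
grip_force: 0.0
time: 15.0
position: [0.6042, -0.3381, 0.0253]
tool_rot: [3.097, 0.52, 0.002]
ft_force: [-0.6, -0.8, 1.4]
grip_width: 0.34
grip_force: 25.0
time: 15.62
position: [0.5379, -0.2977, 0.2492]
tool_rot: [3.114, 0.379, 0.009]
ft_force: [0.2, 0.5, -1.8]
grip_width: 0.345
grip_force: 25.0
t 15.6 p [ 538. -298.  249.] yaw 13.9 q7 -0.94
(451, 134, 240, -1.3) [  19. -440.    7.] turn 3.0
```

```bash
python3 -m crank '[{"tx":3,"ty":-60,"tz":4,"turn":1},{"tx":5,"ty":-120,"tz":4,"turn":2},{"tx":8,"ty":-180,"tz":4,"turn":3},{"tx":11,"ty":-240,"tz":4,"turn":3},{"tx":13,"ty":-300,"tz":4,"turn":3}]';python3 -c "
from h import *
deltas([(451,134,240,-1.3)])"
```

```text
time: 16.25
position: [0.4759, -0.001, 0.2406]
tool_rot: [3.141, -0.026, 0.001]
ft_force: [1.0, 0.5, 0.0]
grip_width: 0.342
grip_force: 25.0
t 16.2 p [476.  -1. 241.] yaw -0.9 q7 -1.62
(451, 134, 240, -1.3) [ -27. -135.    1.] turn 0.1
```

```bash
python3 -m crank '[{"tx":-12,"ty":-60,"tz":0,"turn":0},{"tx":-24,"ty":-120,"tz":0,"turn":0.1},{"tx":-27,"ty":-135,"tz":40,"turn":0.1},{"tx":-27,"ty":-135,"tz":100,"turn":0.1},{"tx":-27,"ty":-135,"tz":120,"turn":0.1}]';python3 -c "
from h import *
im,d=snap('top','t2.png');P=cloud('top',d)
deltas([(448,134,36,-1.3)])"
```

```text
time: 16.88
position: [0.449, 0.1321, 0.1173]
tool_rot: [3.14, -0.037, -0.009]
ft_force: [0.3, -0.7, -1.4]
grip_width: 0.342
grip_force: 25.0
t 16.9 p [448. 132. 116.] yaw -1.4 q7 -1.99
(448, 134, 36, -1.3) [ 0. -2. 80.] turn -0.0
```

View pics/t2.png

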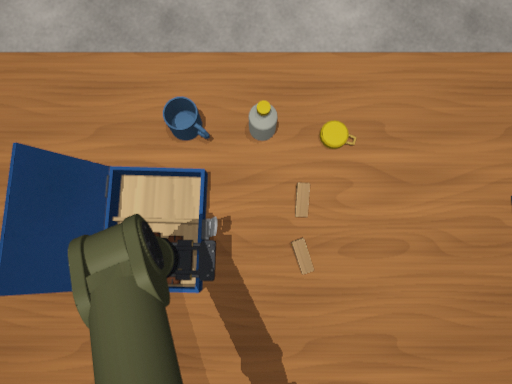

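```bash
python3 -m crank '[{"tx":-2,"ty":-2,"tz":30,"turn":0},{"tx":-2,"ty":-2,"tz":60,"turn":0},{"tx":-2,"ty":-2,"tz":80,"turn":0},{"tx":-2,"ty":-2,"tz":80,"turn":0}]';python3 -m crank '[{"tx":0,"ty":0,"tz":0,"turn":0},{"tx":0,"ty":0,"tz":0,"turn":0}]' 37; python3 -m crank '[{"tx":0,"ty":0,"tz":-50,"turn":0},{"tx":0,"ty":0,"tz":-110,"turn":0},{"tx":0,"ty":0,"tz":-170,"turn":0},{"tx":0,"ty":30,"tz":-210,"turn":0},{"tx":0,"ty":90,"tz":-210,"turn":0}]' ; python3 -c "
from h import *
for o in items(): print(*o)
deltas([(462,-149,240,19),(594,-152,100,-4)])"
```

```text
time: 17.42
position: [0.4491, 0.1343, 0.04]
tool_rot: [3.141, -0.039, -0.004]
ft_force: [-0.2, 0.3, -0.4]
grip_width: 0.343
grip_force: 25.0
time: 17.68
position: [0.4512, 0.1347, 0.0419]
tool_rot: [-3.141, 0.04, -0.004]
ft_force: [-0.0, -0.4, 0.4]
grip_width: 0.414
grip_force: 0.0
time: 18.3
position: [0.4502, 0.0463, 0.2557]
tool_rot: [3.141, -0.03, 0.016]
ft_force: [1.1, -0.5, -0.5]
grip_width: 0.425
grip_force: 0.0
[ 747. -232.] 67 66 -85.2 [26. 26.] [189 166  34]
[ 587. -152.] 80 30 -3.9 [14. 28.] [171 137  95]
[ 455. -151.] 80 30 18.8 [14. 28.] [167 133  92]
t 18.4 p [449.  35. 253.] yaw -1.9 q7 -1.67
(462, -149, 240, 19) [ 19. 183.  15.] turn -4.2
(594, -152, 100, -4) [151. 181. 155.] turn 0.4
```

Next: wedge at (455,-151), gripped 7 mm towards the thick end.

```bash
python3 -m crank '[{"tx":5,"ty":55,"tz":15,"turn":-1.5},{"tx":10,"ty":110,"tz":30,"turn":-3},{"tx":15,"ty":165,"tz":60,"turn":-4.2},{"tx":18,"ty":180,"tz":110,"turn":-4.2},{"tx":18,"ty":181,"tz":155,"turn":-4.2}]' 60;python3 -c "
from h import *
for o in items(): print(*o[:4])
deltas([(462,-149,22,19)])"
```

```text
time: 18.98
position: [0.4613, -0.1388, 0.0948]
tool_rot: [3.096, 0.528, 0.002]
ft_force: [-0.5, 1.3, -0.3]
grip_width: 0.689
grip_force: 0.0
[ 747. -232.] 67 66 -84.7
[ 587. -152.] 79 30 -3.6
t 19.0 p [ 457. -137.   89.] yaw 19.4 q7 -1.05
(462, -149, 22, 19) [ 1. 14. 67.] turn 0.1
```

```bash
python3 -m crank '[{"tx":1,"ty":11,"tz":10,"turn":0},{"tx":1,"ty":12,"tz":40,"turn":0},{"tx":1,"ty":12,"tz":67,"turn":0},{"tx":1,"ty":12,"tz":67,"turn":0}]';python3 -c "
from h import *
deltas([(462,-149,22,19)])";python3 -m crank '[{"tx":0,"ty":0,"tz":0,"turn":0},{"tx":0,"ty":0,"tz":0,"turn":0},{"tx":0,"ty":0,"tz":0,"turn":0},{"tx":0,"ty":0,"tz":0,"turn":0}]' 10 25; python3 -m crank '[{"tx":0,"ty":0,"tz":-57,"turn":0},{"tx":0,"ty":0,"tz":-114,"turn":0},{"tx":5,"ty":0,"tz":-170,"turn":0},{"tx":20,"ty":-20,"tz":-218,"turn":0},{"tx":40,"ty":-60,"tz":-220,"turn":-2}]';python3 -c "
from h import *
deltas([(594,240,240,88.7)])"
```

```text
time: 19.52
position: [0.4664, -0.1481, 0.0289]
tool_rot: [-3.096, -0.534, 0.001]
ft_force: [0.6, -0.4, -0.1]
grip_width: 0.687
grip_force: 0.0
t 19.5 p [ 466. -148.   29.] yaw 19.6 q7 -1.08
(462, -149, 22, 19) [-4. -1.  7.] turn 0.1
time: 20.02
position: [0.4664, -0.1477, 0.0292]
tool_rot: [3.096, 0.534, 0.001]
ft_force: [-0.1, 1.0, 4.0]
grip_width: 0.341
grip_force: 25.0
time: 20.65
position: [0.4861, -0.0792, 0.2529]
tool_rot: [3.033, 0.801, 0.011]
ft_force: [1.2, 1.0, -2.2]
grip_width: 0.341
grip_force: 25.0
t 20.6 p [486. -79. 253.] yaw 29.6 q7 -0.94
(594, 240, 240, 88.7) [ 251. -224.   13.] turn -11.8
```

```bash
python3 -m crank '[{"tx":42,"ty":-37,"tz":2,"turn":-2},{"tx":84,"ty":-74,"tz":2,"turn":-4},{"tx":126,"ty":-112,"tz":2,"turn":-6},{"tx":168,"ty":-150,"tz":4,"turn":-8},{"tx":210,"ty":-187,"tz":6,"turn":-10}]';python3 -c "
from h import *
deltas([(594,240,150,88.7)])"
```

```text
time: 21.28
position: [0.5745, 0.1897, 0.2425]
tool_rot: [2.409, 2.016, -0.0]
ft_force: [0.3, 1.1, -0.9]
grip_width: 0.341
grip_force: 25.0
t 21.3 p [575. 190. 242.] yaw 79.9 q7 -0.7
(594, 240, 150, 88.7) [53. 10. 92.] turn -1.8
```

```bash
python3 -m crank '[{"tx":50,"ty":9,"tz":20,"turn":-1.8},{"tx":53,"ty":10,"tz":60,"turn":-1.8},{"tx":53,"ty":10,"tz":92,"turn":-1.8},{"tx":53,"ty":10,"tz":92,"turn":-1.8}]';python3 -c "
from h import *
deltas([(594,240,40,88.7)])"
```

```text
time: 21.78
position: [0.5917, 0.2374, 0.1473]
tool_rot: [-2.247, -2.192, 0.009]
ft_force: [-0.7, 0.5, -0.4]
grip_width: 0.336
grip_force: 25.0
t 21.8 p [592. 237. 147.] yaw 88.6 q7 -0.68
(594, 240, 40, 88.7) [  3.   3. 107.] turn -0.0
```

```bash
python3 -m crank '[{"tx":2,"ty":2,"tz":40,"turn":0},{"tx":2,"ty":2,"tz":85,"turn":0},{"tx":2,"ty":2,"tz":107,"turn":0},{"tx":2,"ty":2,"tz":109,"turn":0}]';python3 -m crank '[{"tx":0,"ty":0,"tz":0,"turn":0},{"tx":0,"ty":0,"tz":0,"turn":0}]' 40; python3 -m crank '[{"tx":0,"ty":0,"tz":-50,"turn":0},{"tx":0,"ty":0,"tz":-110,"turn":0},{"tx":0,"ty":0,"tz":-170,"turn":0},{"tx":-30,"ty":5,"tz":-210,"turn":0},{"tx":-90,"ty":5,"tz":-210,"turn":2}]'; python3 -c "
from h import *
for o in items(): print(*o)
deltas([(594,-152,240,-4),(594,-152,100,-4)])"
```

```text
time: 22.28
position: [0.5955, 0.2402, 0.0413]
tool_rot: [-2.249, -2.193, 0.002]
ft_force: [1.1, 0.1, -0.0]
grip_width: 0.345
grip_force: 25.0
time: 22.52
position: [0.597, 0.2413, 0.0438]
tool_rot: [2.248, 2.192, 0.005]
ft_force: [0.8, 0.5, -0.2]
grip_width: 0.447
grip_force: 0.0
time: 23.15
position: [0.5999, 0.1546, 0.2576]
tool_rot: [2.427, 1.99, 0.016]
ft_force: [-0.3, -1.5, -0.1]
grip_width: 0.46
grip_force: 0.0
[ 747. -232.] 67 67 -56.6 [25. 27.] [196 174  37]
[ 587. -152.] 80 30 -3.9 [14. 29.] [179 144 101]
t 23.2 p [601. 140. 255.] yaw 77.5 q7 -0.66
(594, -152, 240, -4) [-287.   56.   17.] turn 16.3
(594, -152, 100, -4) [-286.   55.  157.] turn 16.3
```

```bash
python3 -m crank '[{"tx":-56,"ty":11,"tz":2,"turn":2},{"tx":-112,"ty":22,"tz":4,"turn":4},{"tx":-168,"ty":33,"tz":10,"turn":6},{"tx":-224,"ty":44,"tz":20,"turn":8},{"tx":-272,"ty":52,"tz":40,"turn":10}]' 60;python3 -m crank '[{"tx":0,"ty":0,"tz":10,"turn":2},{"tx":0,"ty":0,"tz":30,"turn":4},{"tx":0,"ty":0,"tz":70,"turn":6.3},{"tx":0,"ty":0,"tz":100,"turn":6.3},{"tx":0,"ty":0,"tz":110,"turn":6.3}]';python3 -c "
from h import *
deltas([(594,-152,27,-4)])"
```

```text
time: 23.82
position: [0.5961, -0.1291, 0.2135]
tool_rot: [3.044, 0.764, 0.005]
ft_force: [0.2, 0.7, -1.0]
grip_width: 0.689
grip_force: 0.0
time: 24.45
position: [0.5945, -0.126, 0.1005]
tool_rot: [-3.14, 0.079, 0.003]
ft_force: [-1.0, 1.1, 0.2]
grip_width: 0.687
grip_force: 0.0
t 24.4 p [ 595. -126.  101.] yaw -2.9 q7 -1.58
(594, -152, 27, -4) [ 1. 26. 74.] turn 0.2
```

```bash
python3 -m crank '[{"tx":1,"ty":26,"tz":10,"turn":0.2},{"tx":1,"ty":26,"tz":30,"turn":0.2},{"tx":1,"ty":26,"tz":60,"turn":0.2},{"tx":1,"ty":26,"tz":74,"turn":0.2},{"tx":1,"ty":26,"tz":74,"turn":0.2}]';python3 -c "
from h import *
deltas([(594,-152,27,-4)])";python3 -m crank '[{"tx":0,"ty":0,"tz":0,"turn":0},{"tx":0,"ty":0,"tz":0,"turn":0},{"tx":0,"ty":0,"tz":0,"turn":0},{"tx":0,"ty":0,"tz":0,"turn":0}]' 10 25; python3 -m crank '[{"tx":0,"ty":0,"tz":-57,"turn":0},{"tx":0,"ty":0,"tz":-114,"turn":0},{"tx":0,"ty":0,"tz":-170,"turn":0},{"tx":0,"ty":-20,"tz":-216,"turn":-1},{"tx":0,"ty":-60,"tz":-218,"turn":-3}]';python3 -c "
from h import *
deltas([(594,150,240,88.7)])"
```

```text
time: 25.08
position: [0.5943, -0.1523, 0.0265]
tool_rot: [-3.139, 0.108, 0.003]
ft_force: [0.3, 0.7, 1.6]
grip_width: 0.685
grip_force: 0.0
t 25.1 p [ 594. -152.   26.] yaw -3.9 q7 -1.58
(594, -152, 27, -4) [-0. -0. -1.] turn 0.0
time: 25.58
position: [0.5954, -0.1523, 0.0281]
tool_rot: [3.14, -0.108, 0.001]
ft_force: [0.0, 1.1, 2.2]
grip_width: 0.339
grip_force: 25.0
time: 26.2
position: [0.6013, -0.0945, 0.2504]
tool_rot: [3.123, 0.303, 0.012]
ft_force: [0.7, 0.1, -1.6]
grip_width: 0.341
grip_force: 25.0
t 26.2 p [601. -95. 250.] yaw 11.1 q7 -1.36
(594, 150, 240, 88.7) [  40. -241.   10.] turn -15.5
```

```bash
python3 -m crank '[{"tx":5,"ty":-40,"tz":2,"turn":-2},{"tx":11,"ty":-80,"tz":4,"turn":-4},{"tx":17,"ty":-120,"tz":4,"turn":-6},{"tx":23,"ty":-160,"tz":4,"turn":-8},{"tx":30,"ty":-190,"tz":4,"turn":-10}]';python3 -c "
from h import *
deltas([(594,146,150,88.7)])"
```

```text
time: 26.82
position: [0.5915, 0.1018, 0.2416]
tool_rot: [-2.7, -1.606, 0.0]
ft_force: [0.5, 0.0, -1.3]
grip_width: 0.342
grip_force: 25.0
t 26.8 p [592. 102. 242.] yaw 61.5 q7 -0.85
(594, 146, 150, 88.7) [ 40. -19.  92.] turn -5.4
```

```bash
python3 -m crank '[{"tx":20,"ty":-10,"tz":10,"turn":-2},{"tx":40,"ty":-19,"tz":30,"turn":-4},{"tx":40,"ty":-19,"tz":60,"turn":-5.4},{"tx":40,"ty":-19,"tz":92,"turn":-5.4},{"tx":40,"ty":-19,"tz":92,"turn":-5.4}]';python3 -c "
from h import *
deltas([(594,146,38,88.7)])"
```

```text
time: 27.45
position: [0.5929, 0.1429, 0.1469]
tool_rot: [-2.257, -2.181, 0.008]
ft_force: [-0.5, -0.3, -0.1]
grip_width: 0.342
grip_force: 25.0
t 27.4 p [593. 143. 147.] yaw 88.1 q7 -0.53
(594, 146, 38, 88.7) [  3.   2. 109.] turn -0.1
```

```bash
python3 -m crank '[{"tx":2,"ty":1,"tz":40,"turn":0},{"tx":2,"ty":1,"tz":85,"turn":0},{"tx":2,"ty":1,"tz":108,"turn":0},{"tx":2,"ty":1,"tz":110,"turn":0}]';python3 -m crank '[{"tx":0,"ty":0,"tz":0,"turn":0},{"tx":0,"ty":0,"tz":0,"turn":0}]' 40; python3 -m crank '[{"tx":0,"ty":0,"tz":-55,"turn":0},{"tx":0,"ty":0,"tz":-110,"turn":0},{"tx":0,"ty":0,"tz":-170,"turn":0},{"tx":-40,"ty":20,"tz":-200,"turn":0},{"tx":-100,"ty":40,"tz":-200,"turn":0}]';python3 -m crank '[{"tx":-60,"ty":0,"tz":0,"turn":0},{"tx":-120,"ty":0,"tz":0,"turn":0},{"tx":-180,"ty":0,"tz":0,"turn":0}]' 0; python3 -c "
from h import *
snap('top','t3.png');snap('scene','s3.png')
for c in('top','scene'):
  for n in ('lid_edge','hasp_tip','staple','lid_hinge','toolbox'):
    for r in ctrl.mark_of(c,n)[:2]: print(c,n,np.round(r['xyz'],3),round(r['confidence'],2))
for o in items(): print(*o)
deltas([(600,480,330,90)])"
```

```text
time: 27.95
position: [0.5956, 0.1456, 0.0391]
tool_rot: [-2.258, -2.183, 0.002]
ft_force: [0.2, 0.4, -0.1]
grip_width: 0.341
grip_force: 25.0
time: 28.2
position: [0.5975, 0.1463, 0.0417]
tool_rot: [2.257, 2.182, 0.004]
ft_force: [0.3, 0.3, -0.5]
grip_width: 0.44
grip_force: 0.0
time: 28.82
position: [0.6346, 0.0477, 0.2455]
tool_rot: [2.249, 2.185, 0.012]
ft_force: [1.1, -0.5, -1.3]
grip_width: 0.457
grip_force: 0.0
time: 29.2
position: [0.6265, -0.1365, 0.2414]
tool_rot: [2.257, 2.182, 0.002]
ft_force: [0.3, -0.2, -0.3]
grip_width: 0.206
grip_force: 0.0
top lid_edge [0.521 0.41  0.255] 0.8
top lid_edge [0.526 0.296 0.07 ] 0.49
top hasp_tip [0.514 0.037 0.188] 0.49
top staple [0.524 0.395 0.221] 0.73
top staple [ 0.773  0.133 -0.002] 0.3
top lid_hinge [0.524 0.294 0.069] 0.8
top toolbox [0.517 0.194 0.001] 0.9
scene lid_edge [0.519 0.407 0.256] 0.77
scene lid_edge [0.595 0.187 0.006] 0.36
scene hasp_tip [0.513 0.038 0.193] 0.67
scene staple [0.52  0.395 0.222] 0.73
scene lid_hinge [0.522 0.395 0.223] 0.67
scene lid_hinge [0.517 0.299 0.071] 0.64
scene toolbox [0.519 0.188 0.004] 0.88
t 29.9 p [ 626. -134.  240.] yaw 88.1 q7 -0.03
(600, 480, 330, 90) [613. -46. -90.] turn -0.4
```

View pics/t3.png

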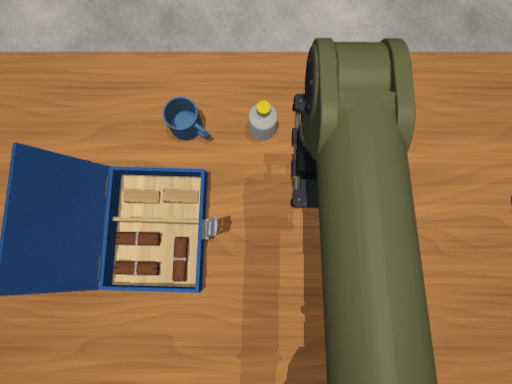

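```bash
python3 -m crank '[{"tx":40,"ty":-14,"tz":-40,"turn":0},{"tx":85,"ty":-28,"tz":-80,"turn":0},{"tx":130,"ty":-40,"tz":-120,"turn":0},{"tx":188,"ty":-55,"tz":-120,"turn":0},{"tx":246,"ty":-70,"tz":-120,"turn":0}]';python3 -c "
from h import *
deltas([(450,490,360,90)])"
```

```text
time: 30.48
position: [0.5642, 0.1155, 0.3604]
tool_rot: [2.258, 2.182, 0.002]
ft_force: [-0.2, 0.3, 0.2]
grip_width: 0.005
grip_force: 0.0
t 30.5 p [564. 116. 360.] yaw 88.0 q7 -0.4
(450, 490, 360, 90) [ 370. -127.    0.] turn -0.4
```

```bash
python3 -m crank '[{"tx":57,"ty":-20,"tz":0,"turn":-0.4},{"tx":115,"ty":-40,"tz":0,"turn":-0.4},{"tx":172,"ty":-60,"tz":0,"turn":-0.4},{"tx":230,"ty":-80,"tz":0,"turn":-0.4},{"tx":288,"ty":-100,"tz":0,"turn":-0.4}]';python3 -m crank '[{"tx":40,"ty":-14,"tz":0,"turn":0},{"tx":82,"ty":-27,"tz":0,"turn":0},{"tx":82,"ty":-27,"tz":0,"turn":0}]';python3 -c "
from h import *
deltas([(450,480,250,90)])"
```

```text
time: 31.1
position: [0.4738, 0.4065, 0.3598]
tool_rot: [2.22, 2.221, 0.001]
ft_force: [1.4, -0.1, -0.1]
grip_width: 0.009
grip_force: 0.0
time: 31.48
position: [0.4433, 0.4908, 0.3589]
tool_rot: [-2.209, -2.229, 0.002]
ft_force: [0.3, 0.1, 0.4]
grip_width: 0.004
grip_force: 0.0
t 31.5 p [443. 491. 359.] yaw 90.5 q7 -1.1
(450, 480, 250, 90) [-11.   7. 109.] turn 0.1
```

```bash
python3 -m crank '[{"tx":0,"ty":7,"tz":50,"turn":0},{"tx":0,"ty":7,"tz":100,"turn":0},{"tx":0,"ty":7,"tz":109,"turn":0}]';python3 -m crank '[{"tx":-25,"ty":0,"tz":0,"turn":0},{"tx":-45,"ty":0,"tz":0,"turn":0},{"tx":-60,"ty":0,"tz":0,"turn":0},{"tx":-75,"ty":0,"tz":0,"turn":0},{"tx":-90,"ty":0,"tz":0,"turn":0}]';python3 -c "
from h import *
deltas([(450,300,250,90)])
for r in ctrl.mark_of('scene','lid_edge')[:1]: print(r)
snap('scene')
for r in ctrl.mark_of('scene','lid_edge')[:1]: print(r)"
```

```text
time: 31.85
position: [0.4546, 0.4838, 0.247]
tool_rot: [2.221, 2.22, -0.01]
ft_force: [0.9, -1.1, 0.8]
grip_width: 0.004
grip_force: 0.0
time: 32.48
position: [0.4544, 0.4009, 0.2545]
tool_rot: [-2.215, -2.223, -0.016]
ft_force: [-0.7, 9.3, 13.6]
grip_width: 0.005
grip_force: 9.5
t 32.5 p [454. 401. 254.] yaw 90.2 q7 -0.98
(450, 300, 250, 90) [-101.   -5.    3.] turn 0.0
{'xyz': [0.5194, 0.4069, 0.2563], 'confidence': 0.77}
{'xyz': [0.5222, 0.3806, 0.2703], 'confidence': 0.77}
```

```bash
python3 -m crank '[{"tx":-12,"ty":0,"tz":-15,"turn":0},{"tx":-27,"ty":0,"tz":-20,"turn":0},{"tx":-42,"ty":0,"tz":-24,"turn":0},{"tx":-57,"ty":0,"tz":-24,"turn":0},{"tx":-72,"ty":0,"tz":-24,"turn":0}]';python3 -c "
from h import *
deltas([(450,300,270,90)])
snap('scene')
for r in ctrl.mark_of('scene','lid_edge')[:1]: print(r)"
```

```text
time: 33.25
position: [0.4545, 0.3242, 0.275]
tool_rot: [2.22, 2.223, 0.001]
ft_force: [-0.4, 3.4, 1.8]
grip_width: 0.008
grip_force: 1.7
t 33.2 p [455. 324. 275.] yaw 90.1 q7 -0.81
(450, 300, 270, 90) [-24.  -5.   5.] turn 0.0
{'xyz': [0.5146, 0.3065, 0.2862], 'confidence': 0.66}
```

```bash
python3 -m crank '[{"tx":-20,"ty":0,"tz":3,"turn":0},{"tx":-45,"ty":0,"tz":8,"turn":0},{"tx":-70,"ty":0,"tz":15,"turn":0},{"tx":-95,"ty":0,"tz":27,"turn":0},{"tx":-115,"ty":0,"tz":40,"turn":0}]';python3 -m crank '[{"tx":-12,"ty":0,"tz":12,"turn":0},{"tx":-22,"ty":0,"tz":27,"turn":0},{"tx":-32,"ty":0,"tz":42,"turn":0},{"tx":-40,"ty":0,"tz":56,"turn":0},{"tx":-46,"ty":0,"tz":70,"turn":0}]';python3 -c "
from h import *
deltas([(455,140,99,90)])
snap('scene','s4.png')
for r in ctrl.mark_of('scene','lid_edge')[:1]: print(r)"
```

```text
time: 33.98
position: [0.4546, 0.2081, 0.2342]
tool_rot: [2.221, 2.221, -0.002]
ft_force: [-1.2, 1.2, 2.0]
grip_width: 0.008
grip_force: 1.1
time: 34.6
position: [0.4545, 0.1633, 0.1634]
tool_rot: [-2.22, -2.223, 0.001]
ft_force: [-0.6, -0.0, 2.7]
grip_width: 0.007
grip_force: 0.8
t 34.6 p [454. 163. 163.] yaw 90.1 q7 -0.44
(455, 140, 99, 90) [-23.   1.  64.] turn 0.0
{'xyz': [0.5122, 0.1051, 0.1607], 'confidence': 0.76}
```

View pics/s4.png

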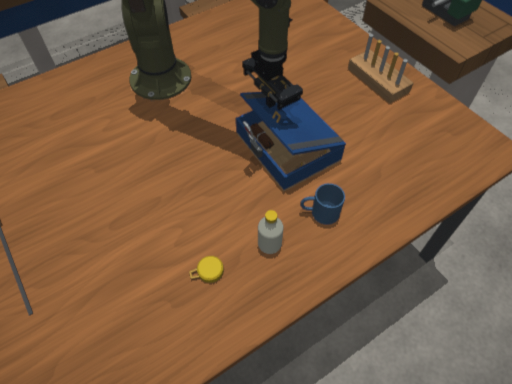

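```bash
python3 -m crank '[{"tx":-8,"ty":0,"tz":18,"turn":0},{"tx":-14,"ty":0,"tz":36,"turn":0},{"tx":-17,"ty":0,"tz":52,"turn":0},{"tx":-18,"ty":0,"tz":62,"turn":0},{"tx":-18,"ty":0,"tz":65,"turn":0}]';python3 -m crank '[{"tx":0,"ty":0,"tz":1,"turn":0},{"tx":0,"ty":0,"tz":1,"turn":0}]';python3 -c "
from h import *
deltas([(455,145,98,90)])
for c in ('scene','top'):
  im,d=snap(c);P=cloud(c,d)
  m=(d>0)&(abs(P[...,0]-.59)<.05)&(P[...,1]>.09)&(P[...,1]<.28)
  print(c,np.polyfit(P[m][:,1],P[m][:,2],1),np.median(P[m][:,2]))
"
```

```text
time: 35.33
position: [0.4539, 0.1449, 0.0993]
tool_rot: [-2.22, -2.222, 0.005]
ft_force: [-6.6, -4.3, 19.4]
grip_width: 0.008
grip_force: 9.6
time: 35.58
position: [0.4539, 0.145, 0.0994]
tool_rot: [2.22, 2.222, -0.006]
ft_force: [-4.9, -2.4, 11.7]
grip_width: 0.007
grip_force: 5.8
t 35.6 p [454. 145.  99.] yaw 90.1 q7 -0.47
(455, 145, 98, 90) [0. 1. 1.] turn 0.0
scene [-0.15249303  0.11692224] 0.07852159017811239
top [-0.06109755  0.09662545] 0.08096550602034691
```

```bash
python3 -m crank '[{"tx":0,"ty":0,"tz":-60,"turn":0},{"tx":0,"ty":0,"tz":-120,"turn":0},{"tx":0,"ty":5,"tz":-180,"turn":0},{"tx":-40,"ty":20,"tz":-200,"turn":0},{"tx":-95,"ty":40,"tz":-200,"turn":0}]';python3 -m crank '[{"tx":-55,"ty":10,"tz":0,"turn":0},{"tx":-112,"ty":20,"tz":0,"turn":0},{"tx":-120,"ty":20,"tz":0,"turn":0}]';python3 -c "
from h import *
for c in ('top','scene'):
  im,d=snap(c,c[0]+'5.png');P=cloud(c,d)
  for n in ('lid_edge','hasp_tip','staple','hasp_hinge'):
    for r in ctrl.mark_of(c,n)[:1]: print(c,n,np.round(r['xyz'],3),round(r['confidence'],2))
  m=(d>0)&(abs(P[...,0]-.60)<.03)&(P[...,1]>.1)&(P[...,1]<.28)&(abs(P[...,2]-.08)<.015)
  print(c,m.sum(),np.polyfit(P[m][:,1],P[m][:,2],1),np.median(P[m][:,2]))
deltas([(514,-70,160,90)])"
```

```text
time: 36.3
position: [0.4962, 0.0516, 0.3014]
tool_rot: [2.212, 2.224, 0.005]
ft_force: [0.7, 0.0, -1.0]
grip_width: 0.008
grip_force: 0.0
time: 36.67
position: [0.5147, -0.0746, 0.2977]
tool_rot: [-2.229, -2.213, 0.002]
ft_force: [-0.2, -0.2, -0.2]
grip_width: 0.003
grip_force: 0.0
top lid_edge [0.517 0.086 0.076] 0.63
top hasp_tip [0.512 0.037 0.187] 0.58
top staple [0.517 0.116 0.082] 0.9
top hasp_hinge [0.514 0.066 0.084] 0.9
top 2167 [-0.0009421   0.08099026] 0.08081077629453104
scene lid_edge [0.509 0.08  0.073] 0.91
scene hasp_tip [0.514 0.038 0.19 ] 0.44
scene staple [0.514 0.12  0.079] 0.73
scene hasp_hinge [0.516 0.066 0.086] 0.77
scene 947 [-0.00225561  0.07865157] 0.07822879524960091
t 37.2 p [515. -68. 299.] yaw 90.2 q7 0.06
(514, -70, 160, 90) [ -2.  -1. 139.] turn 0.0
```

View pics/s5.png

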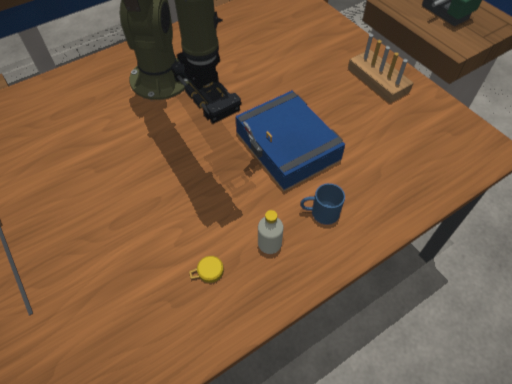

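```bash
python3 -m crank '[{"tx":0,"ty":-1,"tz":50,"turn":0},{"tx":0,"ty":-1,"tz":100,"turn":0},{"tx":20,"ty":-1,"tz":127,"turn":0},{"tx":60,"ty":-1,"tz":127,"turn":0},{"tx":85,"ty":-1,"tz":127,"turn":0}]';python3 -c "
from h import *
deltas([(514,55,172,90)])"
```

```text
time: 37.8
position: [0.5134, 0.0182, 0.1713]
tool_rot: [-2.217, -2.224, -0.0]
ft_force: [0.5, 0.1, 0.6]
grip_width: 0.003
grip_force: 0.0
t 37.8 p [513.  18. 171.] yaw 90.2 q7 -0.16
(514, 55, 172, 90) [37.  1. -1.] turn 0.0
```

```bash
python3 -m crank '[{"tx":12,"ty":1,"tz":0,"turn":0},{"tx":25,"ty":1,"tz":0,"turn":0},{"tx":37,"ty":1,"tz":0,"turn":0},{"tx":52,"ty":1,"tz":0,"turn":0},{"tx":68,"ty":1,"tz":0,"turn":0}]';python3 -c "
from h import *
deltas([(514,119,167,90),(514,135,150,90),(514,148,130,90),(514,152,105,90)])
snap('scene')
for r in ctrl.mark_of('scene','hasp_tip')[:2]: print(r)"
```

```text
time: 38.42
position: [0.5146, 0.0843, 0.1713]
tool_rot: [-2.221, -2.222, 0.001]
ft_force: [0.6, -1.3, -0.4]
grip_width: 0.005
grip_force: 0.6
t 38.4 p [515.  84. 171.] yaw 90.0 q7 -0.31
(514, 119, 167, 90) [35. -1.  4.] turn 0.0
(514, 135, 150, 90) [51. -1. 21.] turn 0.0
(514, 148, 130, 90) [64. -1. 41.] turn 0.0
(514, 152, 105, 90) [68. -1. 66.] turn 0.0
```

```bash
python3 -m crank '[{"tx":16,"ty":-1,"tz":0,"turn":0},{"tx":35,"ty":-1,"tz":4,"turn":0},{"tx":51,"ty":-1,"tz":21,"turn":0},{"tx":60,"ty":-1,"tz":33,"turn":0},{"tx":65,"ty":-1,"tz":46,"turn":0}]';python3 -c "
from h import *
deltas([(514,154,105,90)])
im,d=snap('scene','s6.png')
cv2.imwrite('pics/s6c.png',cv2.resize(im[60:220,180:380,::-1],None,fx=3.5,fy=3.5))
for r in ctrl.mark_of('scene','hasp_tip')[:2]: print(r)"
```

```text
time: 39.15
position: [0.5135, 0.1496, 0.125]
tool_rot: [-2.22, -2.223, -0.0]
ft_force: [-0.6, 0.1, 0.5]
grip_width: 0.009
grip_force: 0.3
t 39.1 p [514. 150. 125.] yaw 90.1 q7 -0.49
(514, 154, 105, 90) [ 4.  0. 20.] turn 0.0
{'xyz': [0.5165, 0.1751, 0.1075], 'confidence': 0.63}
```

View pics/s6c.png

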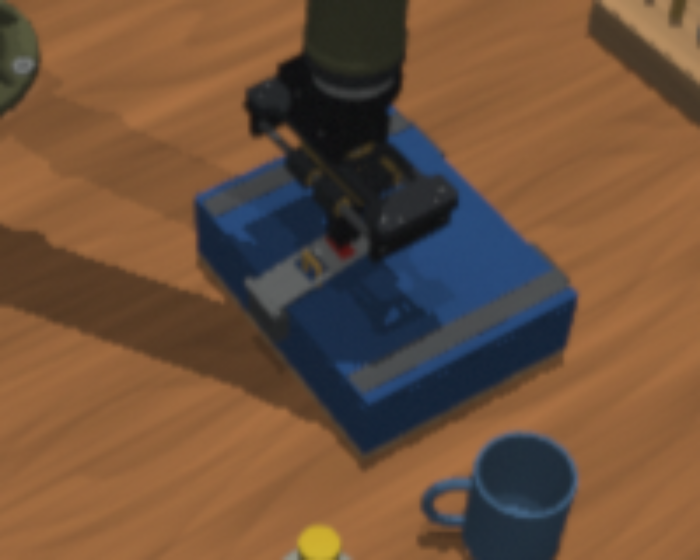

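```bash
python3 -m crank '[{"tx":2,"ty":0,"tz":8,"turn":0},{"tx":4,"ty":0,"tz":14,"turn":0},{"tx":4,"ty":0,"tz":18,"turn":0},{"tx":4,"ty":0,"tz":21,"turn":0},{"tx":4,"ty":0,"tz":21,"turn":0}]';python3 -m crank '[{"tx":0,"ty":0,"tz":1,"turn":0},{"tx":0,"ty":0,"tz":1,"turn":0}]'; python3 -c "
from h import *
deltas([(514,154,105,90)])"
```

```text
time: 39.88
position: [0.5139, 0.1529, 0.1058]
tool_rot: [2.22, 2.222, -0.001]
ft_force: [-4.1, -0.3, 8.8]
grip_width: 0.007
grip_force: 4.3
time: 40.12
position: [0.5139, 0.153, 0.1056]
tool_rot: [2.22, 2.222, -0.001]
ft_force: [-5.3, -2.0, 13.6]
grip_width: 0.007
grip_force: 7.2
t 40.1 p [514. 153. 106.] yaw 90.1 q7 -0.52
(514, 154, 105, 90) [1. 0. 1.] turn 0.0
```

Bottomed (tip at ~86 mm). Retreat and check.

```bash
python3 -m crank '[{"tx":0,"ty":0,"tz":-50,"turn":0},{"tx":0,"ty":0,"tz":-110,"turn":0},{"tx":0,"ty":0,"tz":-160,"turn":0},{"tx":-40,"ty":0,"tz":-180,"turn":0},{"tx":-95,"ty":0,"tz":-180,"turn":0}]';python3 -m crank '[{"tx":-60,"ty":0,"tz":0,"turn":0},{"tx":-120,"ty":0,"tz":0,"turn":0},{"tx":-170,"ty":0,"tz":0,"turn":0},{"tx":-170,"ty":0,"tz":0,"turn":0}]';python3 -c "
from h import *
for c,a,b in (('top',(140,300),(60,260)),('scene',(60,220),(200,400))):
  im,d=snap(c);P=cloud(c,d)
  for n in ('hasp_tip','lid_edge','spray','mug','tape'):
    for r in ctrl.mark_of(c,n)[:1]: print(c,n,np.round(r['xyz'],3),round(r['confidence'],2))
  for y0 in (.08,.135,.15,.165,.2):
    m=(d>0)&(abs(P[...,0]-.514)<.012)&(abs(P[...,1]-y0)<.006); print(y0,m.sum(),np.round(np.median(P[m][:,2]),4))
  cv2.imwrite('pics/%s7.png'%c[0],cv2.resize(im[a[0]:a[1],b[0]:b[1],::-1],None,fx=3.5,fy=3.5))
print(ctrl.get_state()['position'])"
```

```text
time: 40.75
position: [0.5147, 0.0588, 0.286]
tool_rot: [2.213, 2.225, 0.006]
ft_force: [0.6, -1.2, -1.2]
grip_width: 0.006
grip_force: 0.0
time: 41.25
position: [0.5131, -0.1177, 0.283]
tool_rot: [2.23, 2.213, -0.002]
ft_force: [-1.0, 0.8, -0.2]
grip_width: 0.005
grip_force: 0.0
top hasp_tip [0.52  0.177 0.081] 0.59
top lid_edge [0.514 0.082 0.074] 0.92
top spray [ 0.769 -0.054  0.001] 0.57
top mug [0.776 0.132 0.   ] 0.62
top tape [ 0.75  -0.229 -0.   ] 0.9
0.08 55 0.0873
0.135 66 0.0871
0.15 60 0.0879
0.165 60 0.0869
0.2 57 0.0806
scene hasp_tip [0.517 0.176 0.083] 0.75
scene lid_edge [0.511 0.084 0.076] 0.6
scene spray [ 0.773 -0.048 -0.001] 0.76
scene mug [0.779 0.138 0.002] 0.82
scene tape [ 0.75  -0.227  0.006] 0.77
0.08 49 0.08
0.135 25 0.0845
0.15 24 0.0854
0.165 21 0.0844
0.2 23 0.0785
[ 0.51400349 -0.11179453  0.28362206]
```

View pics/s7.png

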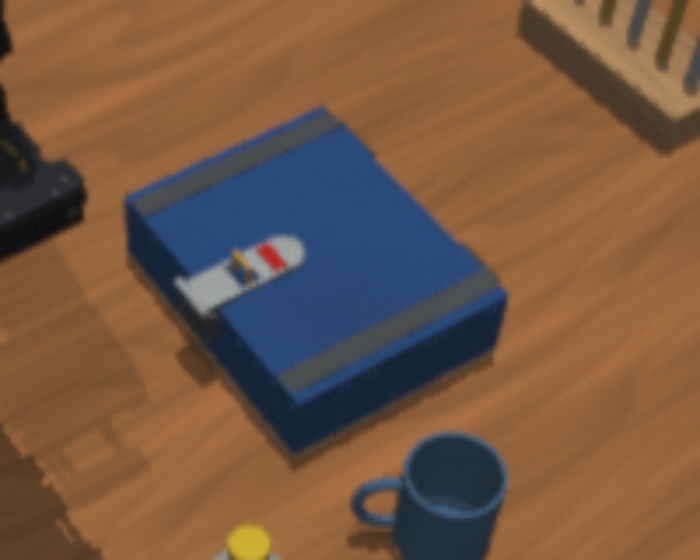

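The hasp lies flat and level, about 6 mm above the lid, and the staple stands through its slot. The bystanders have not moved, so I am handing in.

```bash
python3 -c "
from h import *
print(ctrl.close_job())"
```

```text
the job is handed in; nothing more can be done
None
```

The job is done and handed in at about 42 s: all three clamps are in the larger bay and both wedges (only two were present) in the smaller one, the lid is shut, the hasp lies flat with the staple through its slot, and the tape measure, bottle and mug stand where they were.

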